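# Load whelk shells into a scanner tray

### The job

Load the specimen scanner: lay the three long whelk shells in the tray that is slid out, each in a well of its own (any of the four; one stays empty), mouth side down and every pointed end towards the scanner housing, away from the tray's handle. When all three lie in their wells and are let go, push the tray fully home into the scanner. Set the shells down, do not drop them, and leave the moon snail, the scallop and everything else on the bench where it is.

Things in the scene. Friction and masses are not known exactly. Their poses are not given: they have to be found in the camera images.
- whelk_a: Long beige whelk shell, one of three alike: 86 mm long, 44 mm wide and high, about 60 g, on its flat mouth side. Origin: mid length, underside; z up; x along it to the pointed end. Round body 44 mm across from x = -31 to +5 mm (grip across y at x = -13 mm; widest 22 mm above the underside), stepping down to the point at x = +43 mm; blunt snout ends at x = -43 mm.
- whelk_a_tip (a point): The pointed end of whelk_a, 43 mm along its x, 4 mm above its underside.
- whelk_b: Long beige whelk shell, one of three alike: 86 mm long, 44 mm wide and high, about 60 g, on its flat mouth side. Origin: mid length, underside; z up; x along it to the pointed end. Round body 44 mm across from x = -31 to +5 mm (grip across y at x = -13 mm; widest 22 mm above the underside), stepping down to the point at x = +43 mm; blunt snout ends at x = -43 mm.
- whelk_b_tip (a point): The pointed end of whelk_b, 43 mm along its x, 4 mm above its underside.
- whelk_c: Long beige whelk shell, one of three alike: 86 mm long, 44 mm wide and high, about 60 g, on its flat mouth side. Origin: mid length, underside; z up; x along it to the pointed end. Round body 44 mm across from x = -31 to +5 mm (grip across y at x = -13 mm; widest 22 mm above the underside), stepping down to the point at x = +43 mm; blunt snout ends at x = -43 mm.
- whelk_c_tip (a point): The pointed end of whelk_c, 43 mm along its x, 4 mm above its underside.
- well0 (a point): Centre of the floor of the tray's well, handle side, right (-y). An oblong well 94 mm along x, 50 mm along y, 10 mm deep; floor 10 mm and rim 20 mm above the bench. x points towards the scanner housing (the way the tray slides in), z up. Wells lie 88 mm apart across the tray and 102 mm apart along it.
- well1 (a point): Centre of the floor of the tray's well, handle side, left (+y). An oblong well 94 mm along x, 50 mm along y, 10 mm deep; floor 10 mm and rim 20 mm above the bench. x points towards the scanner housing (the way the tray slides in), z up. Wells lie 88 mm apart across the tray and 102 mm apart along it.
- well2 (a point): Centre of the floor of the tray's well, housing side, right (-y). An oblong well 94 mm along x, 50 mm along y, 10 mm deep; floor 10 mm and rim 20 mm above the bench. x points towards the scanner housing (the way the tray slides in), z up. Wells lie 88 mm apart across the tray and 102 mm apart along it.
- well3 (a point): Centre of the floor of the tray's well, housing side, left (+y). An oblong well 94 mm along x, 50 mm along y, 10 mm deep; floor 10 mm and rim 20 mm above the bench. x points towards the scanner housing (the way the tray slides in), z up. Wells lie 88 mm apart across the tray and 102 mm apart along it.
- tray_handle (a point): Middle of the steel bar handle on the tray's front panel (panel 190 mm wide, top 66 mm above the bench): a bar 10 mm thick, 90 mm long along y, 40 mm above the bench, its axis 25 mm in front of the panel's face. x points to the housing.
- tray (a joint): How far the white tray is pushed in (m): 0 = fully out, 0.22 = fully home (end stop). It slides with about 1.5 N of friction. It starts within 12 mm of fully out.
- scanner: Low grey scanner housing, fixed, 250 x 220 mm, 90 mm high, clear window on top, open in front (74 mm clear height). Origin: middle of the front face at bench level, x into the housing, z up. Tray fully out: its rear edge is 5 mm and its handle bar 266 mm in front of this face. Fully home: the tray panel's face is 21 mm in front of it.
- moon_snail: Short round beige moon-snail shell, 54 mm across, 40 mm high, lying among the whelks. Not to be loaded; leave it. Origin: centre of underside.
- scallop: Flat fan-shaped beige scallop shell, 76 mm wide, 60 mm long, 17 mm high, lying among the whelks. Not to be loaded; leave it. Origin: centre of underside.
- petri: Two stacked clear petri dishes, 90 mm across, 33 mm high. Leave them. Origin: centre of underside.
- forceps: Steel forceps lying flat, 150 mm long along x, 6 mm high. Leave them. Origin: centre of underside.
Things that resemble listed ones, but are neither listed nor needed, are in the scene too. Leave any orange or red look-alike of the whelk_b alone.

How it is judged:
By the outcome, as a careful person would: the job done as asked, in the order asked, and still so for the second after the job is handed in, with the robot touching nothing.
It also fails if it takes over 72 s, if anything falls off the work surface, if the arm or the gripper's body presses on something with over 40 N, if the wrist force passes 120 N, or if a joint passes its speed limit or range.

### The arm

A 7-joint arm with a two-finger parallel gripper is mounted at the origin on the work surface. World frame = base frame: x ahead of the robot, y to its left, z up, the work surface at z = 0. Lengths are in m, angles in rad, forces in N, time in s.
With the tool pointing down it reaches from about 0.4 to 0.85 m from the base axis. Payload 10.4 kg.
Tool frame: the origin (TCP) lies at the very end of the fingers, on their centre line; the grasp point (between the pads) lies 19 mm behind it (manip.grip_point_offset is the distance from the TCP to the grasp point, in m); z points along the fingers, y is the line along which they close (so a half turn about z gives the same grasp; the last joint's range is limited). The gripper opens to 85 mm and grips with 20 to 120 N. Pads are 22 mm wide; open, the fingers measure 114 mm over their backs; the gripper's body (76 mm by 85 mm) begins 54 mm behind the grasp point. The pads swing forward as they close: fully open they stand 13 mm farther back than shut.
Start: joints at [-1.334, 0.332, -0.065, 1.46, 0.022, 1.35, -0.088], TCP at [0.161, 0.604, 0.231] pointing down, gripper open.
Joint ranges: [-2.6, 2.6], [-0.5, 2.12], [-1.47, 1.34], [0.16, 2.42], [-1.27, 4.41], [0.06, 2.06], [-2.6, 2.6]. Speed limits (rad/s): [2.22, 2.22, 2.79, 2.79, 3.14, 3.14, 3.14].

### API

Orientations are given as a unit quaternion [x, y, z, w].
In Python, from workcell import manip gives the robot as it stands. The module is installed in compiled form; this text tells all that it offers.
- The arm moves only by the tool step_arm, never from a script. Its argument "moves" is a list of rows, each a list of 7 numbers: the closure, from 0 (fully open) to 1 (shut), then the shift along the world's x, y, z in mm, then the turn, a rotation vector about the world's x, y, z in rad. In form: [[grip, tx, ty, tz, ax, ay, az], ...]. A call has 1 to 10 rows; each row is the pose to reach, as a shift and turn from the pose commanded when the call began; what a row does not reach only later rows make up. A row lasts 1/10 s, in which the tool goes at most 50 mm and 8.59 degrees, less where a joint would pass 70% of its speed; a pose out of reach is approached as far as the arm can. A call with a gripper value outside its range is refused whole. The fingers move at their own pace and stop on an object; "grip_force" is the grip in N (left out, the last holds). Time passes only in rows, so rows that repeat a pose let the fingers close. It gives the time, the measured TCP pose, the force, the opening and the grip force at its end, in the units of the state.
- manip.get_obs(): the state, without advancing time (a new reading comes with each control period).
- manip.camera(name): name is "scene" or "side" or "wrist"; returns a dict with "image" (420x560x3 uint8, blue, green, red), "K" (3x3 intrinsics, pixels), "rvec" (rotation vector, rad) and "tvec" (3), from world to camera coordinates, as OpenCV has them; the wrist camera has in their place "mount" (4x4, takes a point from camera to tool coordinates, whose origin is the TCP and whose axes are the flange's). Camera axes: x right, y down, z forward; pixel columns grow to the right and rows downward; lengths in m; the calibration is good to about 2 mm. The wrist camera is an equidistant fisheye: a pixel r from the principal point sees the ray r / f radians off the axis. A picture is of the moment at which its call begins: read the wrist's pose just before it. There is no depth.
- manip.hand_in(): hands the job in; it is judged then, once.
The state is a dict: "clock": time; "joint_pos": joint angles; "joint_velocities": joint speeds; "tau": joint torques, N m; "position": TCP position; "ee_rot": TCP orientation; "ft_force": force on the tool from outside, world axes, zero at the start; "torque": the same for the moment, N m; "grip_width": opening from 0.0 (shut) to 1.0 (fully open); "grasp_force": force on a finger pad.
Only numpy, scipy, OpenCV 4.12 (cv2) and the standard library are available. Lean on these libraries where they do the work, as an engineer would, in place of code of your own. Each camera call takes 0.05 s, during which the arm holds its last target. There are 200 camera calls.

## Working session

There is one attempt and no reset: what is moved stays moved. The work goes in short steps, Python scripts to look and compute and a tool call to move; the robot and the scene stay as the last step left them, time stands still between calls to the robot, and variables do not carry over. Pictures are saved under pics/ and viewed, at most 10 in all, crops included, and the job is handed in when it is done.

Besides the shell and the picture viewer there is one more tool, called after "Emit:" by a JSON object that holds its "api" and its "payload". step_arm: Moves the arm, as the interface text tells. Its arguments: {"type":"object","properties":{"moves":{"type":"array","items":{"type":"array","items":{"type":"number"}}},"grip_force":{"type":"number"}},"required":["moves"]}

```bash
mkdir -p pics; python3 - <<'E'
from workcell import manip
import cv2, numpy as np
o=manip.get_obs(); print(o['position'],o['ee_rot'],o['clock'],manip.grip_point_offset)
ims=[]
for n in('scene','side'):
    c=manip.camera(n); cv2.imwrite(f'pics/{n}0.png',c['image']); np.savez(f'{n}.npz',**c); print(n,c['K'].round(1).tolist(),(-cv2.Rodrigues(c['rvec'])[0].T@c['tvec'].reshape(3)).round(3))
E
```

```text
[0.16045898 0.60367017 0.23054821] [ 1.29525348e-01  9.91575875e-01 -6.82378977e-04 -4.61238662e-05] 0.0 0.0187
scene [[534.5, 0.0, 277.9], [0.0, 534.5, 203.6], [0.0, 0.0, 1.0]] [ 1.492 -0.415  0.924]
side [[533.8, 0.0, 273.3], [0.0, 533.8, 214.8], [0.0, 0.0, 1.0]] [ 0.017 -0.726  1.051]
```

View pics/scene0.png

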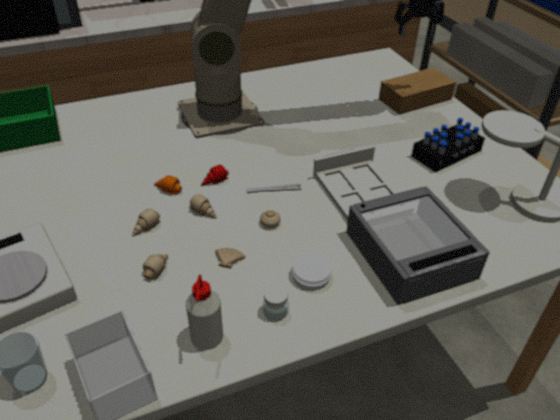

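View pics/side0.png

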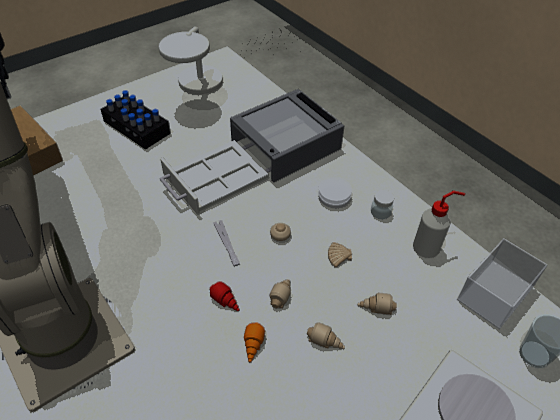

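Both views show the three beige whelks: scene (204,207), (146,221), (155,265) and side (281,293), (325,336), (378,303). The tray is at about scene (355,180) / side (215,180). Orange and red decoys sit beside the whelks. Next I segment the shells and zoom in on the tray.

```bash
cat > h.py <<'E'
import numpy as np, cv2
from workcell import manip
def load(n): return dict(np.load(f'{n}.npz'))
def ray(c,uv):
    R=cv2.Rodrigues(c['rvec'])[0]; K=c['K']; C=-R.T@c['tvec'].reshape(3)
    d=R.T@np.linalg.inv(K)@np.array([uv[0],uv[1],1.]); return C,d/np.linalg.norm(d)
def plane(c,uv,z):
    C,d=ray(c,uv); return C+d*(z-C[2])/d[2]
def tri(c1,u1,c2,u2):
    C1,d1=ray(c1,u1);C2,d2=ray(c2,u2)
    s=np.linalg.lstsq(np.c_[d1,-d2],C2-C1,rcond=None)[0]
    p,q=C1+s[0]*d1,C2+s[1]*d2; return (p+q)/2,np.linalg.norm(p-q)
E
python3 - <<'E'
from h import *
for n in('scene','side'):
    c=load(n); hsv=cv2.cvtColor(c['image'],cv2.COLOR_BGR2HSV)
    m=cv2.inRange(hsv,(8,50,40),(25,170,255)); m=cv2.morphologyEx(m,cv2.MORPH_OPEN,np.ones((2,2)))
    for k in cv2.findContours(m,cv2.RETR_EXTERNAL,cv2.CHAIN_APPROX_NONE)[0]:
        a=cv2.contourArea(k)
        if not 120<a<2500: continue
        M=cv2.moments(k);u=np.array([M['m10'],M['m01']])/M['m00']
        P=np.array([plane(c,p,.012)[:2] for p in k[:,0]]); 
        r=cv2.minAreaRect((P*1000).astype(np.float32)); f=k[:,0][np.argmax(np.linalg.norm(k[:,0]-u,axis=1))]
        print(n,a,u.round(1),'xy',plane(c,u,.018)[:2].round(3),'far',f,plane(c,f,.006)[:2].round(3),'rect',np.round(r[1]),)
s=load('scene')['image'];d=load('side')['image']
A=cv2.resize(s[140:215,300:400],(800,600),interpolation=cv2.INTER_CUBIC)
B=cv2.resize(d[80:215,155:355],(800,540),interpolation=cv2.INTER_CUBIC)
cv2.imwrite('pics/sc_tray.png',A);cv2.imwrite('pics/sd_tray.png',B)
E
```

```text
scene 2111.5 [536.3 349.2] xy [1.116 0.311] far [559 283] [0.992 0.496] rect [ 46. 340.]
scene 384.5 [155.  266.9] xy [ 0.619 -0.347] far [167 256] [ 0.584 -0.312] rect [48. 75.]
scene 324.5 [229.2 257.3] xy [ 0.653 -0.18 ] far [244 256] [ 0.65  -0.143] rect [60. 64.]
scene 231.5 [270.7 219.7] xy [ 0.566 -0.041] far [280 217] [ 0.553 -0.01 ] rect [46. 64.]
scene 352.0 [147.2 221.8] xy [ 0.462 -0.332] far [134 235] [ 0.484 -0.371] rect [53. 95.]
scene 309.0 [202.5 206.5] xy [ 0.455 -0.187] far [216 218] [ 0.497 -0.165] rect [104.  48.]
scene 291.5 [482.5  97.4] xy [0.249 0.869] far [458  86] [0.133 0.856] rect [207.  58.]
scene 1610.0 [422.3  86.6] xy [0.11  0.717] far [383  82] [0.011 0.618] rect [219. 282.]
scene 1027.5 [485.6  82. ] xy [0.162 0.953] far [540 120] [0.423 0.967] rect [620. 145.]
scene 1834.5 [529.8  20.6] xy [-0.238  1.516] far [559  51] [0.034 1.426] rect [274. 562.]
scene 898.0 [466.1  10.3] xy [-0.438  1.324] far [490   0] [-0.534  1.542] rect [224. 342.]
side 507.5 [324.4 337. ] xy [ 0.454 -0.338] far [344 349] [ 0.475 -0.38 ] rect [49. 85.]
side 470.5 [380.4 304.5] xy [ 0.61 -0.35] far [359 306] [ 0.574 -0.32 ] rect [53. 84.]
side 376.0 [280.9 294.7] xy [ 0.444 -0.196] far [290 281] [ 0.489 -0.172] rect [75. 44.]
side 355.0 [339.2 254.6] xy [ 0.628 -0.188] far [352 259] [ 0.652 -0.211] rect [63. 65.]
side 251.5 [280.9 232.6] xy [ 0.555 -0.049] far [272 237] [ 0.535 -0.039] rect [56. 46.]
side 988.0 [ 31.6 132.3] xy [0.189 0.704] far [ 11 110] [0.177 0.866] rect [ 85. 248.]
```

View pics/sd_tray.png

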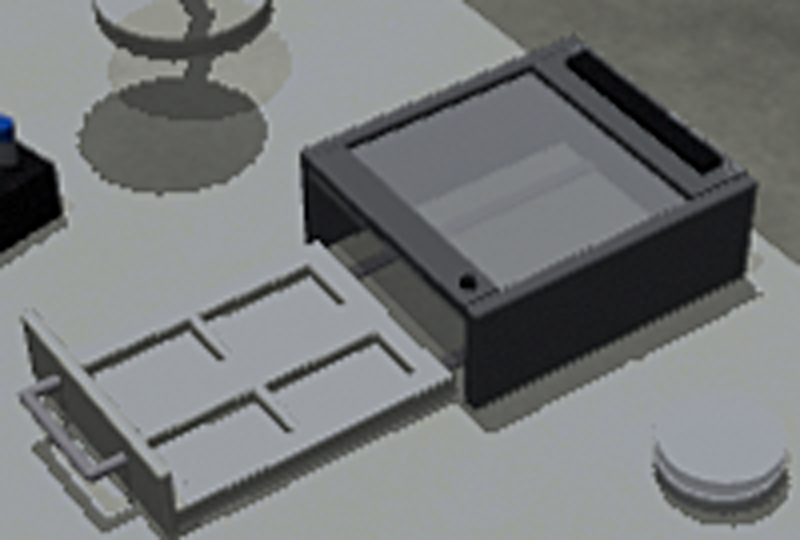

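```bash
python3 - <<'E'
from h import *
c=load('side')
f=lambda u,v,z: plane(c,(155+(u+.5)/4-.5,80+(v+.5)/4-.5),z)[:2]
H=[f(305,152,.09),f(470,312,.09),f(755,183,.09),f(575,38,.09)]
T=[f(315,242,.02),f(453,375,.02)]; P=[f(23,313,.066),f(168,475,.066)]; B=[f(25,398,.04),f(97,472,.04)]
for n,X in zip('HTPB',(H,T,P,B)): print(n,np.round(X,4).tolist())
h=np.array(H); fm=(h[0]+h[1])/2
for v in (h[2]-h[1],h[3]-h[0],-(np.array([-1,1])*(h[0]-h[1])[::-1])): print(np.degrees(np.arctan2(v[1],v[0])),np.linalg.norm(v))
for X in (T,P,B):
    v=X[0]-X[1]; print(np.degrees(np.arctan2(v[1],v[0]))-90,np.linalg.norm(v),(X[0]+X[1])/2)
print('front mid',fm)
# tips/centroids triangulated
s=load('scene')
for a,b,t1,t2 in [((202.5,206.5),(280.9,294.7),(216,218),(290,281)),((147.2,221.8),(324.4,337),(134,235),(344,349)),((155,266.9),(380.4,304.5),(167,256),(359,306))]:
    print([np.round(x,4) for x in tri(s,a,c,b)],[np.round(x,4) for x in tri(s,t1,c,t2)])
w=manip.camera('wrist'); print(w['K'],w['mount'])
E
```

```text
H [[0.6621, 0.3339], [0.6565, 0.1263], [0.9019, 0.1168], [0.9069, 0.3297]]
T [[0.656, 0.3176], [0.6548, 0.143]]
P [[0.425, 0.3259], [0.4257, 0.1366]]
B [[0.3959, 0.2776], [0.4005, 0.189]]
-2.2182943821134518 0.2455450427040465
-0.9780222578667969 0.24489223493611548
-1.5318778154811 0.20761130089446894
-0.39320565780209904 0.17463860571861992 [0.65540488 0.23032194]
0.22494204980151267 0.18929175047947214 [0.42533973 0.23129346]
2.996758762558514 0.08875675736501058 [0.39818379 0.23328918]
front mid [0.65928295 0.23009307]
[array([ 0.4472, -0.1882,  0.0092]), np.float64(0.0067)] [array([ 0.4921, -0.1657, -0.0005]), np.float64(0.0058)]
[array([ 0.4564, -0.3334,  0.0123]), np.float64(0.0047)] [array([ 0.4776, -0.374 , -0.0015]), np.float64(0.0077)]
[array([ 0.6133, -0.347 ,  0.0112]), np.float64(0.0017)] [array([ 0.5778, -0.314 , -0.0014]), np.float64(0.0059)]
[[325.1922621    0.         276.53166754]
 [  0.         325.1922621  207.18882263]
 [  0.           0.           1.        ]] [[-4.39810258e-05 -9.65280657e-01 -2.61214953e-01  6.63409775e-02]
 [ 9.99999698e-01  1.60083513e-04 -7.59935556e-04 -3.49207599e-04]
 [ 7.75367299e-04 -2.61214908e-01  9.65280359e-01 -1.43478590e-01]
 [ 0.00000000e+00  0.00000000e+00  0.00000000e+00  1.00000000e+00]]
```

Emit:
{"api": "step_arm", "payload": {"moves": [[0,30,-37,10,0,0,0],[0,60,-75,20,0,0,0],[0,90,-112,30,0,0,0],[0,120,-150,40,0,0,0],[0,155,-195,50,0,0,0],[0,190,-235,50,0,0,0],[0,225,-280,50,0,0,0],[0,260,-325,50,0,0,0],[0,285,-355,50,0,0,0],[0,300,-374,50,0,0,0]]}}

```text
clock: 1.15
position: [0.4621, 0.2269, 0.2814]
ee_rot: [0.131, 0.991, -0.0, 0.0]
ft_force: [0.2, 0.5, 0.2]
grip_width: 0.998
grasp_force: 0.0
```

Emit:
{"api": "step_arm", "payload": {"moves": [[0,0,0,0,0,0,0]]}}

```text
clock: 1.25
position: [0.4636, 0.2245, 0.2814]
ee_rot: [0.134, 0.991, -0.001, 0.001]
ft_force: [-0.1, 0.4, 0.2]
grip_width: 1.003
grasp_force: 0.0
```

```bash
cat >> h.py <<'E'
from scipy.spatial.transform import Rotation as Ro
def wshot(name):
    o=manip.get_obs(); c=manip.camera('wrist'); cv2.imwrite(f'pics/{name}.png',c['image'])
    T=np.eye(4);T[:3,:3]=Ro.from_quat(o['ee_rot']).as_matrix();T[:3,3]=o['position']
    np.savez(f'{name}.npz',image=c['image'],K=c['K'],T=T@c['mount']); return o
def wplane(c,uv,z):
    uv=np.atleast_2d(uv).astype(float)
    K=c['K'];p=(uv-[K[0,2],K[1,2]])/K[0,0]; r=np.linalg.norm(p,axis=1,keepdims=True)+1e-12
    d=np.c_[p/r*np.sin(r),np.cos(r)]@c['T'][:3,:3].T; C=c['T'][:3,3]
    return C+d*((z-C[2])/d[:,2])[:,None]
def topdown(c,x0,x1,y0,y1,z,ppm):
    # rectified view of plane z: image up = +x, left = +y
    xs=np.arange(x1,x0,-1/ppm);ys=np.arange(y1,y0,-1/ppm);Y,X=np.meshgrid(ys,xs)
    P=np.stack([X,Y,np.full_like(X,z)],-1)-c['T'][:3,3]; q=P@c['T'][:3,:3]
    r=np.linalg.norm(q[...,:2],axis=-1);th=np.arctan2(r,q[...,2]);K=c['K']
    m=K[0,0]*th/r
    return cv2.remap(c['image'],(K[0,2]+m*q[...,0]).astype('f4'),(K[1,2]+m*q[...,1]).astype('f4'),cv2.INTER_LINEAR)
E
python3 - <<'E'
from h import *
o=wshot('w1'); print(o['position'],Ro.from_quat(o['ee_rot']).as_matrix()[:,0],o['joint_pos'],o['clock'])
c=load('w1'); cv2.imwrite('pics/w1t.png',topdown(c,.38,.70,.10,.36,.02,1850))
E
```

```text
[0.46360525 0.22452791 0.28137378] [-0.96415052  0.26535262 -0.00132832] [-0.82041761  0.05621934  0.29339987  1.68509012 -0.01481344  1.40248277
  0.77724899] 1.25
```

View pics/w1t.png

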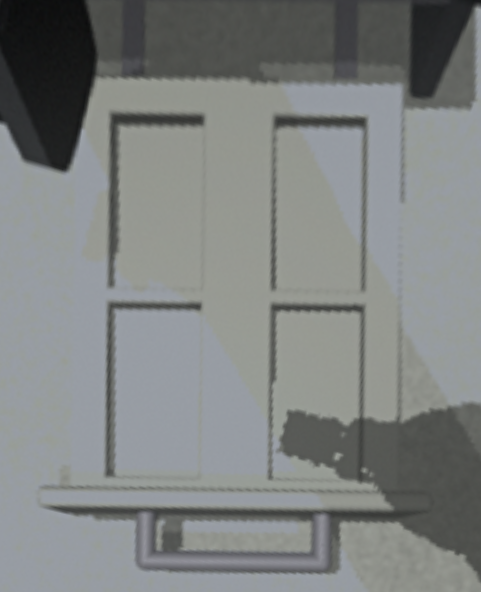

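The rectified tray view (row → x = .70-r/1850, col → y = .36-c/1850) shows well centres at about (157,201), (320,204), (154,391) and (316,392) px, with the tray yawed about -1°. Next I go to whelk B.

Emit:
{"api": "step_arm", "payload": {"moves": [[0,0,-50,0,0,0,-0.07],[0,0,-100,0,0,0,-0.14],[0,0,-150,0,0,0,-0.21],[0,0,-200,0,0,0,-0.28],[0,0,-250,0,0,0,-0.35],[0,0,-300,0,0,0,-0.42],[0,0,-350,0,0,0,-0.49],[0,0,-400,0,0,0,-0.56],[0,0,-450,0,0,0,-0.63],[0,0,-500,0,0,0,-0.7]]}}

```text
clock: 2.3
position: [0.461, -0.2703, 0.2815]
ee_rot: [0.462, 0.887, 0.001, 0.0]
ft_force: [1.3, 0.5, 0.3]
grip_width: 0.999
grasp_force: 0.0
```

Emit:
{"api": "step_arm", "payload": {"moves": [[0,0,-40,-20,0,0,-0.08],[0,0,-65,-30,0,0,-0.08],[0,0,-65,-30,0,0,-0.08],[0,0,-65,-30,0,0,-0.08]]}}

```text
clock: 2.7
position: [0.461, -0.3339, 0.2508]
ee_rot: [0.496, 0.868, -0.0, -0.001]
ft_force: [0.6, 0.6, -0.1]
grip_width: 1.002
grasp_force: 0.0
```

```bash
cat >> h.py <<'E'
def shells(c,z=.012):
    hsv=cv2.cvtColor(c['image'],cv2.COLOR_BGR2HSV)
    m=cv2.inRange(hsv,(8,50,40),(25,170,255)); m=cv2.morphologyEx(m,cv2.MORPH_OPEN,np.ones((3,3)))
    out=[]
    for k in cv2.findContours(m,cv2.RETR_EXTERNAL,cv2.CHAIN_APPROX_NONE)[0]:
        if cv2.contourArea(k)<400: continue
        P=wplane(c,k[:,0],z)[:,:2]
        r=cv2.minAreaRect((P*1000).astype('f4'))
        out.append((cv2.contourArea(k),np.array(r[0]).round(1),np.round(r[1],1),round(r[2],1)))
    return out
E
python3 - <<'E'
from h import *
o=wshot('w2'); print(o['position'],Ro.from_quat(o['ee_rot']).as_matrix()[:,0],o['joint_pos'],o['clock'])
c=load('w2'); print(*shells(c),sep='\n'); cv2.imwrite('pics/w2t.png',topdown(c,.33,.70,-.43,-.10,.012,1600))
E
```

```text
[ 0.46100053 -0.3338932   0.2507918 ] [-0.50699754  0.86194673  0.00114857] [-0.18696262  0.25576072  0.87956682  1.62134353 -0.20041275  1.3605779
  1.25063841] 2.7
(849.0, array([ 380.8, -907.2]), array([188.5,  64. ]), 86.6)
(783.5, array([1179.4, -343. ]), array([ 58.9, 279.8]), 80.1)
(401.0, array([ 625.5, -356.2]), array([42.9, 35.1]), 48.5)
(446.0, array([ 597.7, -325.9]), array([30.4, 46.7]), 32.6)
(1393.5, array([ 460.8, -344.8]), array([41.8, 68.5]), 29.8)
(1307.5, array([ 629.7, -183. ]), array([65.5, 61.3]), 21.4)
(1327.5, array([ 456.4, -181.2]), array([68.5, 40.2]), 30.3)
(868.5, array([560.1, -37.1]), array([51.4, 50.9]), 77.4)
```

View pics/w2t.png

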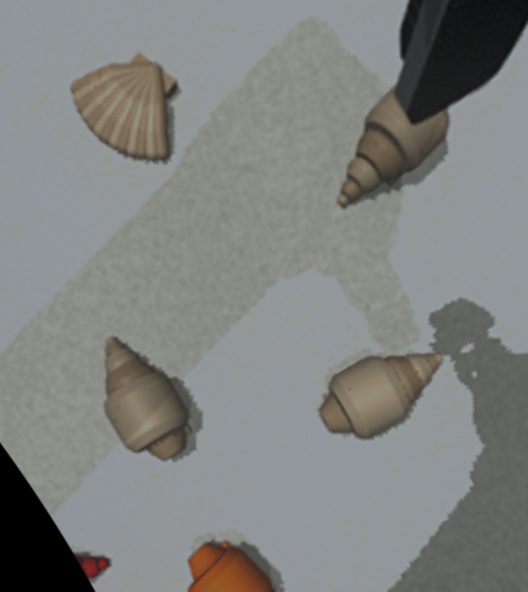

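Rectified view (x = .70-r/1600, y = -.10-c/1600): B has its tip at (440,358) and body at (371,396). A has its tip at (110,341). C has its tip at (342,203) and is partly hidden by a finger. I'm grasping B now.

Emit:
{"api": "step_arm", "payload": {"grip_force": 30, "moves": [[0,-5,3,-50,0,0,-0.026],[0,-10,5,-100,0,0,-0.026],[0,-10,5,-150,0,0,-0.026],[0,-10,5,-190,0,0,-0.026],[0,-10,5,-220,0,0,-0.026],[0,-10,5,-235,0,0,-0.026],[0,-10,5,-242,0,0,-0.026],[0,-10,5,-242,0,0,-0.026]]}}

```text
clock: 3.55
position: [0.4513, -0.3295, 0.0099]
ee_rot: [0.508, 0.862, 0.0, 0.0]
ft_force: [0.6, 0.3, 0.7]
grip_width: 1.0
grasp_force: 0.0
```

Emit:
{"api": "step_arm", "payload": {"moves": [[0.4,0,0,0,0,0,0],[0.8,0,0,0,0,0,0],[0.8,0,0,0,0,0,0],[0.8,0,0,0,0,0,0],[0.8,0,0,0,0,0,0],[0.8,0,0,0,0,0,0]]}}

```text
clock: 4.15
position: [0.4512, -0.3302, 0.0105]
ee_rot: [0.508, 0.861, 0.0, 0.001]
ft_force: [-1.5, 2.5, 7.4]
grip_width: 0.501
grasp_force: 29.6
```

Emit:
{"api": "step_arm", "payload": {"moves": [[0.8,0,0,20,0,0,0],[0.8,0,0,60,0,0,0],[0.8,2,25,95,0,0,0.08],[0.8,4,70,100,0,0,0.18],[0.8,6,118,100,0,0,0.29],[0.8,8,166,100,0,0,0.4],[0.8,10,214,100,0,0,0.51],[0.8,12,262,100,0,0,0.62],[0.8,14,310,100,0,0,0.73],[0.8,16,358,100,0,0,0.84]]}}

```text
clock: 5.15
position: [0.4665, 0.0299, 0.11]
ee_rot: [0.111, 0.994, 0.001, 0.001]
ft_force: [1.1, -1.2, -1.4]
grip_width: 0.503
grasp_force: 31.2
```

Emit:
{"api": "step_arm", "payload": {"moves": [[0.8,1,48,0,0,0,0.1],[0.8,3,96,0,0,0,0.21],[0.8,5,144,0,0,0,0.21],[0.8,7,192,0,0,0,0.21],[0.8,8,235,0,0,0,0.21],[0.8,9,248,-10,0,0,0.21],[0.8,9,248,-10,0,0,0.21],[0.8,9,248,-10,0,0,0.21]]}}

```text
clock: 5.95
position: [0.4757, 0.2746, 0.0992]
ee_rot: [0.008, 1.0, -0.001, -0.0]
ft_force: [0.0, -1.7, -1.1]
grip_width: 0.501
grasp_force: 31.3
```

```bash
python3 - <<'E'
from h import *
o=wshot('w3'); print(o['position'],Ro.from_quat(o['ee_rot']).as_matrix()[:,0],o['joint_pos'],o['clock'],o['grip_width'],o['grasp_force'],o['ft_force'])
E
```

```text
[0.47568192 0.27459411 0.09920979] [-9.99857935e-01  1.68526030e-02  3.16269044e-04] [-0.91694875  0.2879874   0.35919335  1.83470785 -0.11513321  1.04016193
  1.04111425] 5.95 0.5005586740791417 31.27702832221985 [ 0.0376428  -1.67487063 -1.11135876]
```

View pics/w3.png

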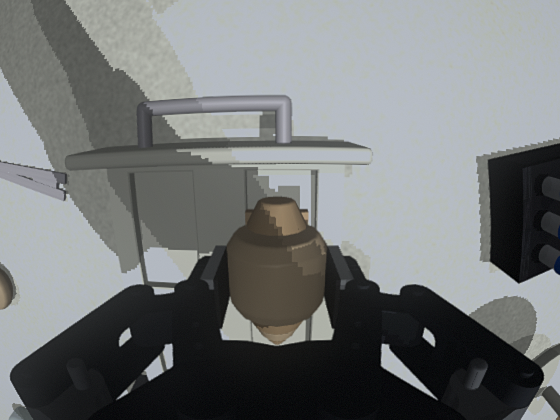

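Shell B is held straight with its snout at (278,197) and tip at (278,346). The left handle-side well is visible underneath (side edges at cols 247 and 316, row 180).

```bash
python3 - <<'E'
from h import *
c=load('w3')
print('tip',wplane(c,(278,346),.0927),'snout',wplane(c,(278,197),.104))
print('well edges',wplane(c,[(247,180),(316,180),(133,180),(193,180),(150,283)],.02).round(4))
cv2.imwrite('pics/w3t.png',cv2.resize(c['image'][130:300,120:340],None,fx=3.5,fy=3.5,interpolation=cv2.INTER_CUBIC))
E
```

```text
tip [[0.5332811  0.27410322 0.0927    ]] snout [[0.44215964 0.27545661 0.104     ]]
well edges [[0.4495 0.2539 0.02  ]
 [0.4502 0.3021 0.02  ]
 [0.4468 0.1678 0.02  ]
 [0.4485 0.2151 0.02  ]
 [0.532  0.1695 0.02  ]]
```

Emit:
{"api": "step_arm", "payload": {"moves": [[0.8,-1,2.5,-30,0,0,0],[0.8,-1,2.5,-55,0,0,0],[0.8,-1,2.5,-68,0,0,0],[0.8,-1,2.5,-73,0,0,0],[0.8,-1,2.5,-76,0,0,0],[0.8,-1,2.5,-78,0,0,0],[0.8,-1,2.5,-78.5,0,0,0],[0.8,-1,2.5,-78.5,0,0,0]]}}

```text
clock: 6.8
position: [0.4749, 0.2788, 0.0214]
ee_rot: [0.008, 1.0, 0.0, 0.0]
ft_force: [-0.6, -0.8, -0.8]
grip_width: 0.501
grasp_force: 31.3
```

Emit:
{"api": "step_arm", "payload": {"moves": [[0.8,0,-1.5,-0.5,0,0,0],[0.8,0,-1.5,-1,0,0,0],[0.8,0,-1.5,-1,0,0,0]]}}

```text
clock: 7.1
position: [0.475, 0.277, 0.0205]
ee_rot: [0.008, 1.0, 0.0, 0.0]
ft_force: [-0.5, -1.5, 4.8]
grip_width: 0.503
grasp_force: 31.9
```

```bash
python3 - <<'E'
from h import *
c=manip.camera('side'); cv2.imwrite('pics/s1.png',c['image'])
o=wshot('w4'); print(o['position'],o['ft_force'])
cv2.imwrite('pics/c4.png',np.hstack([cv2.resize(c['image'][110:220,150:275],(500,440)),cv2.resize(load('w4')['image'][150:350,190:370],(300,333))[:, :].copy() if 0 else cv2.resize(load('w4')['image'][130:350,200:350],(300,440))]))
E
```

```text
[0.47498109 0.27698327 0.02047513] [-1.01913918 -0.80254275  4.63643855]
```

View pics/c4.png

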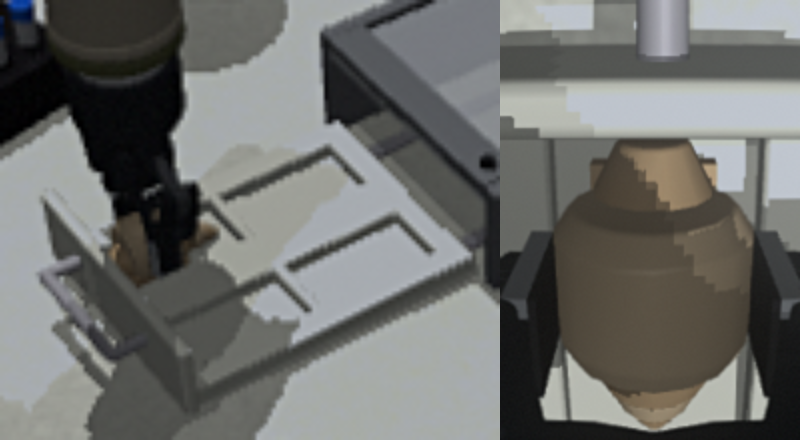

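B is touching the well floor (about +5 N) and is centred between the well edges in the right-hand crop (cols 555–757). I'm releasing it and moving to C.

Emit:
{"api": "step_arm", "payload": {"moves": [[0.45,0,0,0,0,0,0],[0.3,0,0,0,0,0,0],[0.1,0,0,0,0,0,0],[0,0,0,0,0,0,0],[0,0,0,10,0,0,0],[0,0,0,40,0,0,0],[0,0,0,85,0,0,0],[0,5,-30,120,0,0,-0.1],[0,12,-75,140,0,0,-0.2],[0,22,-122,150,0,0,-0.3]]}}

```text
clock: 8.2
position: [0.4973, 0.1545, 0.1729]
ee_rot: [0.158, 0.987, 0.002, 0.001]
ft_force: [1.7, -0.2, -0.3]
grip_width: 0.998
grasp_force: 0.0
```

Emit:
{"api": "step_arm", "payload": {"moves": [[0,10,-47,0,0,0,-0.08],[0,21,-94,0,0,0,-0.16],[0,32,-140,0,0,0,-0.24],[0,43,-187,0,0,0,-0.32],[0,55,-234,0,0,0,-0.4],[0,67,-280,0,0,0,-0.416],[0,79,-327,0,0,0,-0.416],[0,91,-374,0,0,0,-0.416],[0,103,-420,0,0,0,-0.416],[0,115,-465,15,0,0,-0.416]]}}

```text
clock: 9.2
position: [0.611, -0.3111, 0.1837]
ee_rot: [0.358, 0.934, 0.0, -0.001]
ft_force: [2.0, 0.6, 0.3]
grip_width: 0.996
grasp_force: 0.0
```

Emit:
{"api": "step_arm", "payload": {"moves": [[0,6,-40,10,0,0,0],[0,6,-40,10,0,0,0],[0,6,-40,10,0,0,0],[0,6,-40,10,0,0,0]]}}

```text
clock: 9.6
position: [0.6179, -0.3486, 0.1949]
ee_rot: [0.357, 0.934, 0.001, -0.0]
ft_force: [0.3, 0.0, 0.7]
grip_width: 0.998
grasp_force: 0.0
```

```bash
cat >> h.py <<'E'
def axis(c,near,zt=.004,zb=.022):
    hsv=cv2.cvtColor(c['image'],cv2.COLOR_BGR2HSV)
    m=cv2.inRange(hsv,(6,32,40),(28,255,255)); m=cv2.morphologyEx(m,cv2.MORPH_OPEN,np.ones((2,2)))
    for k in cv2.findContours(m,cv2.RETR_EXTERNAL,cv2.CHAIN_APPROX_NONE)[0]:
        if cv2.contourArea(k)<500: continue
        P=wplane(c,k[:,0],.015)[:,:2]; ctr=(P.max(0)+P.min(0))/2
        if np.linalg.norm(ctr-near)>.05: continue
        r=cv2.minAreaRect((P*1000).astype('f4'))
        i=np.argmax(np.linalg.norm(P-P.mean(0),axis=1)); tip=wplane(c,k[i,0],zt)[0,:2]
        Q=wplane(c,k[:,0],zb)[:,:2]
        print('px',k[i,0],'tip',tip.round(4),'rect',np.round(r[0],1),np.round(r[1],1),round(r[2],1))
        # body edges: widest band across axis, iterate
        d=tip-Q.mean(0)
        for _ in range(3):
            d=d/np.linalg.norm(d);n=np.array([-d[1],d[0]])
            s=(Q-tip)@d;t=(Q-tip)@n; b=(s>-.08)&(s<-.045); mid=(t[b].max()+t[b].min())/2
            g=tip-.056*d+n*mid; w=np.ptp(t[b]); d=tip-g
        print('ext',-s.min(),'width',w,'grip',(tip-.056*d/np.linalg.norm(d)).round(4),'deg',np.degrees(np.arctan2(d[1],d[0])).round(1))
E
python3 - <<'E'
from h import *
o=wshot('w5'); x=Ro.from_quat(o['ee_rot']).as_matrix()[:,0]; print(o['position'],np.degrees(np.arctan2(x[1],x[0])),o['clock'])
axis(load('w5'),[.608,-.343])
print('check on w2'); axis(load('w2'),[.456,-.333]);axis(load('w2'),[.455,-.185])
E
```

```text
[ 0.61787285 -0.34861751  0.19485369] 138.14274282655947 9.6
px [278 133] tip [ 0.5783 -0.3118] rect [ 608.3 -343.2] [43.9 87.6] 47.2
ext 0.08520306444369656 width 0.043598689303022395 grip [ 0.6174 -0.3519] deg 134.3
check on w2
px [274 214] tip [ 0.4821 -0.3776] rect [ 458.8 -339.1] [43.6 83.5] 29.7
ext 0.0872298732382064 width 0.0430704993830672 grip [ 0.4533 -0.3296] deg -59.1
px [369  74] tip [ 0.4921 -0.1676] rect [ 452.4 -187.3] [82.2 43.6] 33.1
ext 0.08572444679008297 width 0.04333528833326444 grip [ 0.4428 -0.194 ] deg 28.2
```

View pics/w5.png

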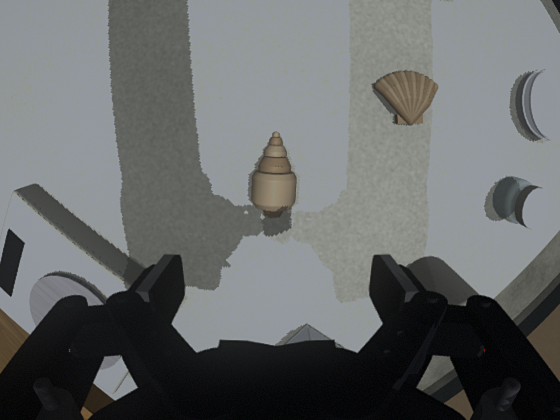

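Wrist view: C is clear, with its tip at (277,133) and body at (273,190), and nothing near the fingers. I'm grasping it.

Emit:
{"api": "step_arm", "payload": {"moves": [[0,0,-3,-45,0,0,-0.045],[0,0,-3,-95,0,0,-0.045],[0,0,-3,-140,0,0,-0.045],[0,0,-3,-170,0,0,-0.045],[0,0,-3,-182,0,0,-0.045],[0,0,-3,-184.5,0,0,-0.045],[0,0,-3,-184.5,0,0,-0.045]]}}

```text
clock: 10.35
position: [0.6185, -0.3529, 0.0119]
ee_rot: [0.378, 0.926, -0.0, 0.001]
ft_force: [0.5, 0.2, 1.1]
grip_width: 0.999
grasp_force: 0.0
```

Emit:
{"api": "step_arm", "payload": {"moves": [[0.4,0,0,0,0,0,0],[0.8,0,0,0,0,0,0],[0.8,0,0,0,0,0,0],[0.8,0,0,0,0,0,0],[0.8,0,0,0,0,0,0],[0.8,0,0,0,0,0,0]]}}

```text
clock: 10.95
position: [0.6181, -0.3533, 0.0117]
ee_rot: [0.379, 0.926, 0.0, 0.001]
ft_force: [-2.5, 1.2, 5.2]
grip_width: 0.506
grasp_force: 30.0
```

Emit:
{"api": "step_arm", "payload": {"moves": [[0.8,0,0,20,0,0,0],[0.8,0,0,60,0,0,-0.1],[0.8,-2,25,95,0,0,-0.24],[0.8,-5,60,105,0,0,-0.38],[0.8,-8,95,105,0,0,-0.52],[0.8,-11,130,105,0,0,-0.66],[0.8,-14,165,105,0,0,-0.8],[0.8,-17,200,105,0,0,-0.94],[0.8,-20,235,105,0,0,-1.08],[0.8,-23,270,105,0,0,-1.22]]}}

```text
clock: 11.95
position: [0.5944, -0.0815, 0.1158]
ee_rot: [0.842, 0.539, 0.001, -0.0]
ft_force: [0.6, -0.3, -0.5]
grip_width: 0.502
grasp_force: 30.9
```

Emit:
{"api": "step_arm", "payload": {"moves": [[0.8,-2,35,0,0,0,-0.14],[0.8,-4,70,0,0,0,-0.28],[0.8,-6,105,0,0,0,-0.42],[0.8,-8,140,0,0,0,-0.56],[0.8,-10,175,0,0,0,-0.7],[0.8,-12,210,0,0,0,-0.84],[0.8,-15,245,0,0,0,-0.98],[0.8,-18.5,265,0,0,0,-1.1],[0.8,-18.5,271,0,0,0,-1.162],[0.8,-18.5,271,0,0,0,-1.162]]}}

```text
clock: 12.95
position: [0.5758, 0.1897, 0.1153]
ee_rot: [1.0, -0.008, -0.0, 0.0]
ft_force: [-0.4, -0.4, -0.3]
grip_width: 0.501
grasp_force: 30.9
```

Emit:
{"api": "step_arm", "payload": {"moves": [[0.8,0,0,-10,0,0,0],[0.8,0,0,-10,0,0,0]]}}

```text
clock: 13.15
position: [0.5755, 0.187, 0.1041]
ee_rot: [1.0, -0.009, -0.001, 0.0]
ft_force: [-0.2, -0.4, -0.2]
grip_width: 0.5
grasp_force: 30.9
```

```bash
python3 - <<'E'
from h import *
o=wshot('w6'); x=Ro.from_quat(o['ee_rot']).as_matrix()[:,0]; print(o['position'],np.degrees(np.arctan2(x[1],x[0])),o['clock'],o['joint_pos'],o['grip_width'])
E
```

```text
[0.57548408 0.18700635 0.10413514] -0.9783574880105661 13.15 [-1.2562434   0.75235918  1.24934247  1.70790908 -0.75110402  1.25310563
 -1.41623987] 0.5003371609629719
```

View pics/w6.png

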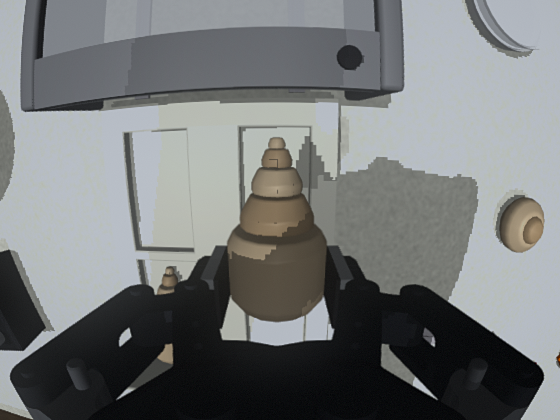

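C is held with its tip at (277,139). Well 2's far edge is at row 126, cols 240–311, and B lies in its well at the lower left.

```bash
python3 - <<'E'
from h import *
c=load('w6')
print('tip',wplane(c,(277,138),.1041-.0117+.004).round(4))
print('w2 edge',wplane(c,[(240,127),(311,127),(126,132),(188,130),(137,248),(195,248),(243,200)],.02).round(4))
E
```

```text
tip [[0.6331 0.1854 0.0964]]
w2 edge [[0.6375 0.2109 0.02  ]
 [0.6366 0.1615 0.02  ]
 [0.6393 0.2977 0.02  ]
 [0.6372 0.2484 0.02  ]
 [0.5472 0.2996 0.02  ]
 [0.5478 0.2499 0.02  ]
 [0.5851 0.2107 0.02  ]]
```

Emit:
{"api": "step_arm", "payload": {"moves": [[0.8,0,0,-35,0,0,0],[0.8,0,0,-60,0,0,0],[0.8,0,0,-74,0,0,0],[0.8,0,0,-79,0,0,0],[0.8,0,0,-81,0,0,0],[0.8,0,0,-81,0,0,0]]}}

```text
clock: 13.8
position: [0.5766, 0.188, 0.0252]
ee_rot: [1.0, -0.009, 0.001, -0.0]
ft_force: [0.1, -0.2, -1.2]
grip_width: 0.5
grasp_force: 30.9
```

Emit:
{"api": "step_arm", "payload": {"moves": [[0.8,-1,-1,-1.5,0,0,0],[0.8,-1,-1,-3,0,0,0],[0.8,-1,-1,-3.8,0,0,0],[0.8,-1,-1,-3.8,0,0,0]]}}

```text
clock: 14.2
position: [0.5758, 0.187, 0.0216]
ee_rot: [1.0, -0.009, 0.001, -0.0]
ft_force: [-1.3, -0.3, 6.2]
grip_width: 0.506
grasp_force: 31.6
```

Emit:
{"api": "step_arm", "payload": {"moves": [[0.45,0,0,0,0,0,0],[0.3,0,0,0,0,0,0],[0.1,0,0,0,0,0,0],[0,0,0,0,0,0,0],[0,0,0,10,0,0,0],[0,0,0,40,0,0,0],[0,0,0,85,0,0,0],[0,-10,-30,120,0,0,0.06],[0,-25,-72,150,0,0,0.13],[0,-41,-117,165,0,0,0.2]]}}

```text
clock: 15.2
position: [0.5359, 0.072, 0.1867]
ee_rot: [0.996, 0.093, 0.001, 0.0]
ft_force: [0.7, -0.3, 1.5]
grip_width: 0.995
grasp_force: 0.0
```

Emit:
{"api": "step_arm", "payload": {"moves": [[0,-15,-44,5,0,0,0.06],[0,-31,-90,8,0,0,0.12],[0,-47,-136,8,0,0,0.18],[0,-63,-182,8,0,0,0.24],[0,-79,-228,8,0,0,0.3],[0,-91,-263,8,0,0,0.306],[0,-91,-263,8,0,0,0.306],[0,-91,-263,8,0,0,0.306]]}}

```text
clock: 16.0
position: [0.4437, -0.1906, 0.1926]
ee_rot: [0.971, 0.24, 0.0, -0.0]
ft_force: [0.7, -0.3, -0.8]
grip_width: 0.996
grasp_force: 0.0
```

```bash
python3 - <<'E'
from h import *
o=wshot('w7'); x=Ro.from_quat(o['ee_rot']).as_matrix()[:,0]; print(o['position'],np.degrees(np.arctan2(x[1],x[0])),o['clock'],o['joint_pos'])
axis(load('w7'),[.455,-.188])
c=load('w7');hsv=cv2.cvtColor(c['image'],cv2.COLOR_BGR2HSV)
for nm,m in (('red',cv2.inRange(hsv,(0,180,40),(5,255,255))|cv2.inRange(hsv,(170,180,40),(180,255,255))),('or',cv2.inRange(hsv,(6,190,40),(20,255,255)))):
    q=np.argwhere(m)[:,::-1]
    if len(q): P=wplane(c,q,.015); print(nm,len(q),P.min(0),P.max(0))
E
```

```text
[ 0.4437267  -0.19060409  0.1925791 ] 27.821968997089513 16.0 [-0.96891715  0.02014679  1.32625083  1.92348073 -0.02188645  1.21330324
 -0.72026559]
px [275 136] tip [ 0.4877 -0.1658] rect [ 451.6 -189.7] [87.3 43.5] 28.8
ext 0.08487953416111398 width 0.04353197560127708 grip [ 0.4406 -0.1961] deg 32.8
red 684 [ 0.3040883  -0.16374368  0.015     ] [ 0.35098111 -0.08020289  0.015     ]
or 1022 [ 0.29974602 -0.27959722  0.015     ] [ 0.36375676 -0.2188672   0.015     ]
```

Emit:
{"api": "step_arm", "payload": {"moves": [[0,-2,-3,-40,0,0,0.03],[0,-2.5,-4.5,-80,0,0,0.047],[0,-2.5,-4.5,-110,0,0,0.047]]}}

```text
clock: 16.35
position: [0.4415, -0.1926, 0.0799]
ee_rot: [0.964, 0.266, -0.001, -0.0]
ft_force: [0.1, 0.2, 1.0]
grip_width: 1.001
grasp_force: 0.0
```

```bash
python3 -c "
from h import *
o=manip.get_obs();print(o['joint_pos'],o['position'])"
```

```text
[-0.69673921  0.32614908  1.16226637  2.04389188 -0.35663764  0.99619396
 -0.38632664] [ 0.44148446 -0.19264179  0.07992145]
```

Joints are fine.

Emit:
{"api": "step_arm", "payload": {"moves": [[0,-0.5,-1.5,-40,0,0,0],[0,-0.5,-1.5,-60,0,0,0],[0,-0.5,-1.5,-67,0,0,0],[0,-0.5,-1.5,-69,0,0,0],[0,-0.5,-1.5,-69,0,0,0]]}}

```text
clock: 16.85
position: [0.4421, -0.1953, 0.0142]
ee_rot: [0.964, 0.265, 0.0, 0.0]
ft_force: [-0.5, 0.8, -0.1]
grip_width: 1.002
grasp_force: 0.0
```

Emit:
{"api": "step_arm", "payload": {"moves": [[0.4,0,0,0,0,0,0],[0.8,0,0,0,0,0,0],[0.8,0,0,0,0,0,0],[0.8,0,0,0,0,0,0],[0.8,0,0,0,0,0,0],[0.8,0,0,0,0,0,0]]}}

```text
clock: 17.45
position: [0.4417, -0.1955, 0.0141]
ee_rot: [0.964, 0.265, 0.001, -0.0]
ft_force: [-2.6, 1.9, 8.6]
grip_width: 0.5
grasp_force: 29.3
```

Emit:
{"api": "step_arm", "payload": {"moves": [[0.8,0,0,20,0,0,0],[0.8,0,0,60,0,0,0],[0.8,2,25,95,0,0,-0.06],[0.8,6,70,100,0,0,-0.13],[0.8,10,116,100,0,0,-0.2],[0.8,14,162,100,0,0,-0.27],[0.8,18,208,100,0,0,-0.34],[0.8,22,254,100,0,0,-0.41],[0.8,26,300,100,0,0,-0.48],[0.8,29,344,100,0,0,-0.553]]}}

```text
clock: 18.45
position: [0.47, 0.1509, 0.1136]
ee_rot: [1.0, -0.01, 0.0, -0.001]
ft_force: [0.8, 0.1, 0.3]
grip_width: 0.501
grasp_force: 31.5
```

Emit:
{"api": "step_arm", "payload": {"moves": [[0.8,3,32,0,0,0,0],[0.8,3,40.5,-5,0,0,0],[0.8,3,40.5,-5,0,0,0],[0.8,3,40.5,-5,0,0,0]]}}

```text
clock: 18.85
position: [0.4732, 0.1873, 0.1084]
ee_rot: [1.0, -0.009, -0.0, 0.0]
ft_force: [0.6, -0.5, -0.0]
grip_width: 0.502
grasp_force: 31.5
```

```bash
python3 - <<'E'
from h import *
o=wshot('w8'); x=Ro.from_quat(o['ee_rot']).as_matrix()[:,0]; print(o['position'],np.degrees(np.arctan2(x[1],x[0])),o['clock'],o['joint_pos'],o['grip_width'])
E
```

```text
[0.473186   0.18725631 0.10839693] -1.0720327833907233 18.85 [-1.45359205  0.35530005  1.16105681  1.95402926 -0.3714581   1.07147792
 -1.72158841] 0.501666610039475
```

View pics/w8.png

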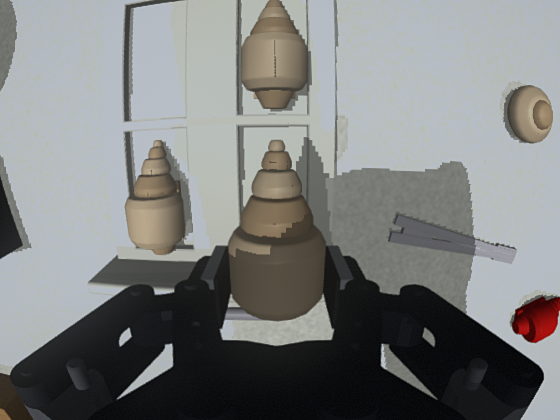

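A is held with its tip at (277,141). Whelks B (lower left) and C (top) lie centred in their wells, and well 0's far edge is at row 125, cols 239–308.

```bash
python3 - <<'E'
from h import *
c=load('w8')
print('tip',wplane(c,(277,140),.1084-.0141+.004).round(4))
print('w0 edge',wplane(c,[(239,126),(308,126),(126,129),(240,117),(308,115)],.02).round(4))
E
```

```text
tip [[0.5298 0.1856 0.0983]]
w0 edge [[0.536  0.2122 0.02  ]
 [0.535  0.1633 0.02  ]
 [0.5396 0.2998 0.02  ]
 [0.5424 0.2113 0.02  ]
 [0.5429 0.1633 0.02  ]]
```

Emit:
{"api": "step_arm", "payload": {"moves": [[0.8,0.5,0.5,-35,0,0,0],[0.8,0.5,0.5,-60,0,0,0],[0.8,0.5,0.5,-74,0,0,0],[0.8,0.5,0.5,-79,0,0,0],[0.8,0.5,0.5,-80,0,0,0],[0.8,0.5,0.5,-80,0,0,0]]}}

```text
clock: 19.5
position: [0.4743, 0.1893, 0.0293]
ee_rot: [1.0, -0.009, 0.001, -0.0]
ft_force: [-0.6, 0.6, -0.1]
grip_width: 0.499
grasp_force: 31.6
```

Emit:
{"api": "step_arm", "payload": {"moves": [[0.8,0,-0.5,-2,0,0,0],[0.8,0,-0.5,-4,0,0,0],[0.8,0,-0.5,-5,0,0,0],[0.8,0,-0.5,-5.4,0,0,0],[0.8,0,-0.5,-5.4,0,0,0]]}}

```text
clock: 20.0
position: [0.475, 0.1891, 0.0241]
ee_rot: [1.0, -0.009, 0.001, -0.001]
ft_force: [-1.2, -0.1, 11.0]
grip_width: 0.499
grasp_force: 32.7
```

Emit:
{"api": "step_arm", "payload": {"moves": [[0.45,0,0,0,0,0,0],[0.3,0,0,0,0,0,0],[0.15,0,0,0,0,0,0],[0.15,0,0,0,0,0,0],[0.15,0,0,10,0,0,0],[0.15,0,0,45,0,0,0],[0.15,0,0,90,0,0,0],[0.5,-25,5,110,0,0,0],[1,-60,20,110,0,0,0],[1,-95,35,110,0,0,0]]}}

```text
clock: 21.0
position: [0.3913, 0.2166, 0.1337]
ee_rot: [1.0, -0.01, -0.003, 0.002]
ft_force: [-1.2, -0.5, -0.7]
grip_width: 0.346
grasp_force: 0.0
```

Emit:
{"api": "step_arm", "payload": {"moves": [[1,-28,10,0,0,0,0],[1,-28,10,0,0,0,0],[1,-28,10,0,0,0,0],[1,-28,10,0,0,0,0]]}}

```text
clock: 21.4
position: [0.3647, 0.2262, 0.134]
ee_rot: [1.0, -0.01, -0.003, 0.002]
ft_force: [0.2, -0.3, 0.9]
grip_width: -0.002
grasp_force: 0.0
```

```bash
python3 - <<'E'
from h import *
o=wshot('w9'); print(o['position'],o['joint_pos'],o['clock'],o['grip_width'])
c=load('w9'); a=cv2.resize(c['image'],(440,330)); s=manip.camera('side')['image'][90:220,150:300]
cv2.imwrite('pics/c9.png',np.hstack([a,cv2.resize(s,(360,330),interpolation=cv2.INTER_CUBIC)]))
E
```

```text
[0.36473822 0.22621398 0.13397799] [-1.88477092 -0.17922279  1.17450008  2.11005357  0.18283356  1.11441393
 -2.38888945] 21.4 -0.0024039576627385793
```

View pics/c9.png

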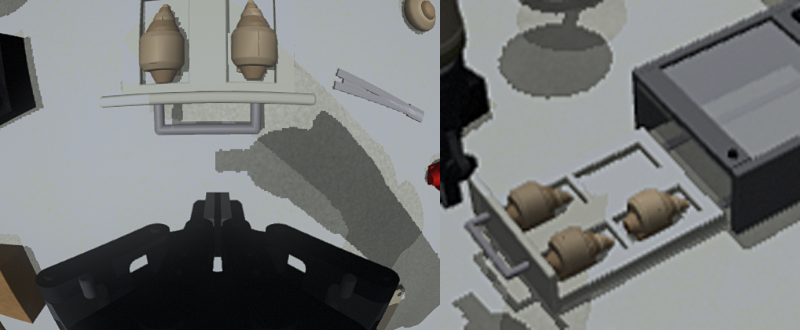

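The left half shows A and B seated in the handle-side wells, with the handle bar at about (207,128). The right half shows all three shells in their wells, tips towards the housing. By my count this is picture 11, one over the limit of 10, so I'll view no more and check the rest numerically.

```bash
python3 - <<'E'
from h import *
print(wplane(load('w9'),[(207.5/440*560,128/330*420),(157/440*560,128/330*420),(258/440*560,128/330*420)],.042).round(4))
E
```

```text
[[0.3996 0.2338 0.042 ]
 [0.4012 0.2815 0.042 ]
 [0.3989 0.1868 0.042 ]]
```

Emit:
{"api": "step_arm", "payload": {"moves": [[1,-8,3,-20,0,0,0],[1,-12,5,-45,0,0,0],[1,-12,7,-60,0,0,0]]}}

```text
clock: 21.8
position: [0.3522, 0.2329, 0.0728]
ee_rot: [1.0, -0.01, -0.002, 0.002]
ft_force: [-1.5, 0.2, -0.2]
grip_width: -0.0
grasp_force: 0.0
```

```bash
python3 -c "
from h import *
o=manip.get_obs();print(o['joint_pos'],o['position'])"
```

```text
[-1.92574957  0.08004142  1.30030868  2.1880462  -0.09509072  0.94057639
 -2.16007024] [0.35217479 0.23293184 0.07281331]
```

Emit:
{"api": "step_arm", "payload": {"moves": [[1,0,1,-25,0,0,0],[1,0,1,-42,0,0,0],[1,0,1,-45,0,0,0],[1,10,1,-45,0,0,0],[1,20,1,-45,0,0,0],[1,25,1,-45,0,0,0],[1,30,1,-45,0,0,0],[1,35,1,-45,0,0,0],[1,40,1,-45,0,0,0]]}}

```text
clock: 22.7
position: [0.3918, 0.2347, 0.0289]
ee_rot: [1.0, -0.009, -0.003, 0.001]
ft_force: [-1.0, -1.0, 0.9]
grip_width: -0.003
grasp_force: 1.0
```

Emit:
{"api": "step_arm", "payload": {"moves": [[1,5,0,0,0,0,0],[1,12,0,0,0,0,0],[1,20,0,0,0,0,0],[1,29,-0.5,0,0,0,0],[1,38,-0.5,0,0,0,0],[1,47,-1,0,0,0,0],[1,56,-1,0,0,0,0],[1,65,-1,0,0,0,0],[1,74,-1.5,0,0,0,0],[1,83,-1.5,0,0,0,0]]}}

```text
clock: 23.7
position: [0.4757, 0.2333, 0.0288]
ee_rot: [1.0, -0.009, -0.003, 0.001]
ft_force: [-2.3, 0.8, 0.2]
grip_width: 0.0
grasp_force: 1.2
```

Emit:
{"api": "step_arm", "payload": {"moves": [[1,9,0,0,0,0,0],[1,18,0,0,0,0,0],[1,27,0,0,0,0,0],[1,36,-0.5,0,0,0,0],[1,45,-0.5,0,0,0,0],[1,54,-1,0,0,0,0],[1,63,-1,0,0,0,0],[1,71,-1,0,0,0,0],[1,78,-1.5,0,0,0,0],[1,83,-1.5,0,0,0,0]]}}

```text
clock: 24.7
position: [0.5586, 0.2316, 0.0289]
ee_rot: [1.0, -0.009, -0.003, 0.001]
ft_force: [-1.4, 1.8, 0.4]
grip_width: -0.001
grasp_force: 1.0
```

```bash
python3 -c "
from h import *
o=manip.get_obs();print(o['joint_pos'],o['position'],o['ft_force'])"
```

```text
[-1.14522408  0.65914339  0.90097301  1.74933407 -0.59122133  1.03599379
 -1.61733486] [0.55864505 0.23157219 0.02885139] [-1.41522765  1.77016991  0.40048539]
```

Emit:
{"api": "step_arm", "payload": {"moves": [[1,5,0,0,0,0,0],[1,10,0,0,0,0,0],[1,15,0,0,0,0,0],[1,19,0,0,0,0,0],[1,23,0,0,0,0,0],[1,27,0,0,0,0,0],[1,30,0,0,0,0,0],[1,32,0,0,0,0,0],[1,33,0,0,0,0,0],[1,34,0,0,0,0,0]]}}

```text
clock: 25.7
position: [0.5919, 0.2317, 0.0288]
ee_rot: [1.0, -0.009, -0.003, 0.001]
ft_force: [-2.1, -0.6, 0.2]
grip_width: 0.005
grasp_force: 0.8
```

Emit:
{"api": "step_arm", "payload": {"moves": [[1,1,0,0,0,0,0],[1,2,0,0,0,0,0],[1,3,0,0,0,0,0],[1,4,0,0,0,0,0]]}}

```text
clock: 26.1
position: [0.5959, 0.2317, 0.0288]
ee_rot: [1.0, -0.009, -0.003, 0.001]
ft_force: [-1.8, -1.7, -0.6]
grip_width: -0.002
grasp_force: 0.8
```

Emit:
{"api": "step_arm", "payload": {"moves": [[1,1,0,0,0,0,0],[1,2,0,0,0,0,0],[1,3,0,0,0,0,0],[1,4,0,0,0,0,0]]}}

```text
clock: 26.5
position: [0.5977, 0.2318, 0.0286]
ee_rot: [1.0, -0.009, -0.006, 0.001]
ft_force: [-18.0, -2.8, 11.4]
grip_width: 0.001
grasp_force: 8.8
```

Emit:
{"api": "step_arm", "payload": {"moves": [[1,1,0,0,0,0,0],[1,2,0,0,0,0,0]]}}

```text
clock: 26.7
position: [0.5979, 0.2317, 0.0285]
ee_rot: [1.0, -0.009, -0.008, 0.001]
ft_force: [-27.4, -3.3, 19.3]
grip_width: 0.001
grasp_force: 14.0
```

Emit:
{"api": "step_arm", "payload": {"moves": [[1,-3,0,0,0,0,0],[1,-10,0,0,0,0,0],[1,-25,0,0,0,0,0],[1,-50,0,0,0,0,0],[1,-70,0,30,0,0,0],[1,-80,0,75,0,0,0],[1,-85,0,120,0,0,0],[1,-90,0,150,0,0,0],[1,-90,0,150,0,0,0],[1,-90,0,150,0,0,0]]}}

```text
clock: 27.7
position: [0.5121, 0.2324, 0.1793]
ee_rot: [1.0, -0.009, -0.002, 0.0]
ft_force: [-0.2, 1.4, -0.3]
grip_width: 0.002
grasp_force: 0.0
```

```bash
python3 - <<'E'
from h import *
o=wshot('w10'); c=load('w10'); print(o['position'],o['clock'])
# handle + panel along the tray midline: gray profile on plane z=.042 and z=.066
for z,y in ((.042,.2295),(.066,.2295),(.066,.165)):
    t=cv2.cvtColor(topdown(c,.54,.68,y-.01,y+.01,z,1000),cv2.COLOR_BGR2GRAY).mean(1)
    print(z,y,[(round(.68-i*.001,3),int(t[i])) for i in range(0,len(t),4)])
a=load('side')['image'];b=manip.camera('side')['image'];d=cv2.absdiff(a,b).max(2)
for n,(x,y,w) in dict(snail=(281,232,14),scallop=(340,254,16),forceps=(229,243,20),petri=(335,195,18),red=(224,296,16),orange=(254,341,20),jar=(382,206,14)).items(): print(n,(d[y-w:y+w,x-w:x+w]>40).sum())
hsv=cv2.cvtColor(b,cv2.COLOR_BGR2HSV);m=cv2.inRange(hsv,(8,50,40),(25,170,255))
q=np.argwhere(m[90:180,225:350])[:,::-1]+[225,90]; print('beige seen in scanner window',len(q),q.min(0) if len(q) else 0,q.max(0) if len(q) else 0)
E
```

```text
[0.51212662 0.23242953 0.17925602] 27.7
0.042 0.2295 [(0.68, 86), (0.676, 75), (0.672, 42), (0.668, 89), (0.664, 89), (0.66, 90), (0.656, 90), (0.652, 149), (0.648, 154), (0.644, 105), (0.64, 56), (0.636, 56), (0.632, 63), (0.628, 87), (0.624, 150), (0.62, 150), (0.616, 104), (0.612, 117), (0.608, 72), (0.604, 86), (0.6, 152), (0.596, 152), (0.592, 150), (0.588, 154), (0.584, 151), (0.58, 152), (0.576, 152), (0.572, 155), (0.568, 153), (0.564, 151), (0.56, 151), (0.556, 155), (0.552, 152), (0.548, 155), (0.544, 153)]
0.066 0.2295 [(0.68, 0), (0.676, 86), (0.672, 85), (0.668, 82), (0.664, 42), (0.66, 89), (0.656, 89), (0.652, 90), (0.648, 87), (0.644, 153), (0.64, 139), (0.636, 55), (0.632, 56), (0.628, 56), (0.624, 83), (0.62, 150), (0.616, 151), (0.612, 114), (0.608, 103), (0.604, 87), (0.6, 115), (0.596, 153), (0.592, 150), (0.588, 154), (0.584, 151), (0.58, 153), (0.576, 152), (0.572, 154), (0.568, 152), (0.564, 151), (0.56, 154), (0.556, 152), (0.552, 154), (0.548, 153), (0.544, 153)]
0.066 0.165 [(0.68, 51), (0.676, 91), (0.672, 92), (0.668, 95), (0.664, 33), (0.66, 82), (0.656, 104), (0.652, 104), (0.648, 104), (0.644, 161), (0.64, 161), (0.636, 63), (0.632, 63), (0.628, 62), (0.624, 101), (0.62, 161), (0.616, 161), (0.612, 161), (0.608, 162), (0.604, 162), (0.6, 162), (0.596, 162), (0.592, 162), (0.588, 163), (0.584, 163), (0.58, 163), (0.576, 163), (0.572, 163), (0.568, 163), (0.564, 163), (0.56, 163), (0.556, 163), (0.552, 163), (0.548, 158), (0.544, 111)]
snail 0
scallop 0
forceps 620
petri 0
red 0
orange 0
jar 0
beige seen in scanner window 137 [243 137] [270 167]
```

Bar at x ≈ 0.614 and panel face at ≈ 0.639, so the tray is home. I still need to check the forceps difference, which is probably the arm's shadow.

```bash
python3 - <<'E'
from h import *
a=load('scene')['image'];b=manip.camera('scene')['image'];
for n,(x0,x1,y0,y1) in dict(forceps=(244,304,180,196)).items():
    for im in(a,b):
        e=cv2.Canny(im[y0:y1,x0:x1],40,100); q=np.argwhere(e); print(n,len(q),q.min(0),q.max(0),q.mean(0).round(1),im[y0:y1,x0:x1].mean().round(1))
# forceps outline from wrist shots before (w1,w2..w8) in world: bounding via side pic at place 1
s1=cv2.imread('pics/s1.png');s0=load('side')['image'];b=manip.camera('side')['image']
for im in(s0,s1,b):
    p=im[215:270,210:245]; e=cv2.Canny(p,40,100);q=np.argwhere(e);print(len(q),q.min(0),q.max(0),q.mean(0).round(1),p.mean().round(1))
E
```

```text
forceps 151 [4 2] [13 56] [ 8.8 31.6] 135.4
forceps 152 [0 2] [15 57] [ 8.5 29.9] 113.7
171 [5 3] [51 29] [28.  16.3] 151.4
189 [0 0] [51 29] [26.6 15.5] 161.5
206 [5 0] [51 34] [28.4 16.9] 128.0
```

```bash
python3 -c "
from workcell import manip
print(manip.hand_in())"
```

```text
the job is handed in; nothing more can be done
None
```

The three whelks lie in wells 0, 1 and 2, mouth down with their tips towards the housing, the tray is pushed home, and I handed the job in at about 28 s of robot time; I viewed 11 pictures, one over the limit of 10.

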